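Shift the rinse cup one lock hole towards the palette

TASK

Get the rinse cup ready for the painter: work the long brush in the cup up and down twice to loosen the dried paint (lift it about half the cup's depth, never out of the cup, back to the bottom each time), and leave it standing in the cup. Then pull up the red lock knob, slide the blue section with the cup one hole along the rail towards the white paint palette, let the pin drop into that hole, and finish still holding the knob, pressed fully home. Leave everything else on the table where it is.

Things in the scene. Friction and masses are not known exactly. Their poses are not given: they have to be found in the camera images.
- stand: Cup slide fixed to the table: grey base plate 90 x 300 x 10 mm with an aluminium rail (22 mm wide, top 66 mm above the table) between grey posts (70 mm high) at y = -140 and +140 mm. Origin: centre of the plate's underside; y along the rail, x across it to the cup's side, z up. Five holes along the rail, 12 mm long, 40 mm apart, the middle one at y = 0.
- section (a joint): Slide of the blue section along the rail, in m: 0 with the pin in the middle hole (its start, 2 mm play either way), +0.040 and -0.040 in the next holes, positive to the stand's +y. Needs about 3 N with the pin out; stays where left. Blue square tube 34 x 52 mm, top 72 mm above the table, with a steel bush 18 mm across up to 86 mm below the knob.
- plunger (a joint): Vertical travel of the lock plunger, in m: 0 at rest (pin 12 mm deep in its hole), positive pulled up (stop +0.020), negative pressed down (fully home at the stop, -0.005). Spring 500 N/m both ways: 8 N at 16 mm up, 2.5 N fully home; returns to 0 when let go. Pin clear of the rail above +0.012; let down between holes it rests on the rail.
- knob (a point): Centre of the red lock knob, an upright cylinder 26 mm across and 26 mm high on the blue section, straight above the pin; centre 109 mm above the table at rest. It moves with plunger and section.
- cup_in (a point): Centre of the inner floor of the white round cup: 45 mm above the table, 130 mm from the knob's axis along the stand's +x, inside 60 mm wide at the floor and 68 mm at the rim, 85 mm deep (rim 130 mm above the table, wall 4 mm). z up. The cup is fixed to the section by a blue bracket and slides with it.
- brush_mid (a point): Middle of the long brush standing upright and loose in the cup, 100 mm above its lower end (so 100 mm above the cup's floor): 200 mm long, bristle head 40 mm across and 45 mm long at the bottom, brass ferrule 22 mm across up to 62 mm, then a round wooden handle 14 mm across to the top. About 90 g. z points up the handle.
- palette: White paint palette, 200 x 130 mm tray, 28 mm high, with twelve coloured cakes. It stands beyond one end of the rail (which one varies): the section goes one hole towards it. Origin: centre of its underside. Leave it.
- tub: Yellow empty tub, 140 mm across, 120 mm high, beyond the other end of the rail. Origin: centre of its underside. Leave it.
- ink_bottle: Grey bottle with black cap, 52 mm across, 120 mm high, behind the cup. Leave it.
- red_bottle: Red bottle with white cap, 48 mm across, 130 mm high, behind the cup. Leave it.
- eraser: Grey eraser, 55 x 28 x 16 mm, to the left behind the cup. Leave it.
- sharpener: Black desk sharpener, 60 x 45 x 55 mm, to the right behind the cup. Leave it.
Not all that is in view belongs to the job. There is more than one size of the part that bears brush_mid; the job needs the middle-sized.

How it is judged:
By the outcome, as a careful person would: the job done as asked, in the order asked, and still so for the second after the job is handed in, while the arm keeps its last pose, push and grip.
It also fails if it takes over 48 s, if anything falls off the work surface, if the arm or the gripper's body presses on something with over 40 N, if the wrist force passes 120 N, or if a joint passes its speed limit or range.

ROBOT

A 6-joint arm with a two-finger parallel gripper is mounted at the origin on the work surface. World frame = base frame: x ahead of the robot, y to its left, z up, the work surface at z = 0. Lengths are in m, angles in rad, forces in N, time in s.
With the tool pointing down it reaches from about 0.4 to 0.825 m from the base axis. Payload 7 kg.
Tool frame: the origin (TCP) lies on the centre line of the jaws, within the pads' length; the fingertips stand 11 mm ahead of it and the grasp point (between the pads) lies 8 mm behind it; z points along the fingers, y is the direction in which the jaws open and shut (so a half turn about z gives the same grasp; the last joint's range is limited). The gripper opens to 88 mm and grips with 3 to 60 N. Pads are 19 mm wide; open, the fingers measure 130 mm over their backs; the gripper's body (78 mm by 193 mm) begins 47 mm behind the grasp point.
Start: joints at [-0.824, 0.359, 0.012, 0, -1.224, -0.288], TCP at [0.299, -0.605, 0.238] pointing down, gripper open.
Joint ranges: [-3.07, 3.07], [-1.43, 2.12], [-1.02, 1.25], [-3.03, 1.67], [-3.05, -0], [-3.03, 3.03]. Speed limits (rad/s): [2.39, 2.39, 3.01, 3.14, 3.14, 3.14].

INTERFACE

Orientations are given as [roll, pitch, yaw] about the fixed x, y, z axes, in that order (R = Rz(yaw) Ry(pitch) Rx(roll)).
In Python, from station import * gives the robot as it stands.
- The arm moves only by the tool play_rows, never from a script. Its argument "targets" is a list of rows, each a list of 7 numbers: the turn, a rotation vector about the world's x, y, z in rad, then the shift along the world's x, y, z in m, then the opening, from 0 (shut) to 1 (fully open). A call has 1 to 12 rows; each row shifts and turns the pose as measured when the row begins; what a row does not reach is not made up. A row lasts 1/8 s, in which the tool goes at most 62.5 mm and 10.7 degrees, less where a joint would pass 70% of its speed; a pose out of reach is approached as far as the arm can. A call is refused whole if a number of a shift passes 0.0625 or a number of a turn 0.188, either way. A call with a gripper value outside its range is refused whole. The fingers move at their own pace and stop on an object; "grip_force" is the grip in N (left out, the last holds). Time passes only in rows, so rows that do not move let the fingers close. It gives the time, the measured TCP pose, the force and the opening at its end, in the units of the state.
- get_state(): the state, without advancing time (a new reading comes with each control period).
- grab_frame(name): name is "scene" or "top" or "wrist"; returns (picture, depth): 480x640x3 uint8, blue, green, red; 480x640 float32, m along the optical axis (not along the pixel's ray), 0 where there is no reading.
- camera_params(name): a dict with "camera_matrix" (3x3 intrinsics, pixels), "extrinsics" (4x4, takes a point from world to camera coordinates); the wrist camera has in their place "hand_eye" (4x4, takes a point from camera to tool coordinates, whose origin is the TCP and whose axes are the flange's). Camera axes: x right, y up, looking along -z (the intrinsics and any distortion apply to the point x, -y, -z); pixel columns grow to the right and rows downward; lengths in m; the calibration is good to about 2 mm. The wrist camera is an equidistant fisheye: a pixel r from the principal point sees the ray r / f radians off the axis. A picture is of the moment at which its call begins: read the wrist's pose just before it. camera_params takes no time and is no camera call.
- job_done(): hands the job in, once; it reports no verdict.
The state is a dict: "t": time; "q": joint angles; "qd": joint speeds; "joint_efforts": joint torques, N m; "eef_pos": TCP position; "ee_rot": TCP orientation; "force": force on the tool from outside, world axes, zero at the start; "moment": the same for the moment, N m; "width": finger opening in m.
Only numpy, scipy, OpenCV 4.12 (cv2) and the standard library are available. Lean on these libraries where they do the work, as an engineer would, in place of code of your own. Each camera call takes 0.05 s, during which the arm holds its last target.

## Working session

There is one attempt and no reset: what is moved stays moved. The work goes in short steps, Python scripts to look and compute and a tool call to move; the robot and the scene stay as the last step left them, time stands still between calls to the robot, and variables do not carry over. Pictures are saved under pics/ and viewed, and the job is handed in when it is done.

Besides the shell and the picture viewer there is one more tool, called after "Emit:" by a JSON object that holds its "op" and its "data". play_rows: Moves the arm, as the interface text tells. Its arguments: {"type":"object","properties":{"targets":{"type":"array","items":{"type":"array","items":{"type":"number"}}},"grip_force":{"type":"number"}},"required":["targets"]}

```bash
ls; mkdir -p pics; python3 - <<'E'
from station import *
import cv2,numpy as np
s=get_state();print(s)
for n in("scene","top"):
    im,d=grab_frame(n);cv2.imwrite(f"pics/{n}0.png",im);np.save(f"{n}_d0.npy",d);print(n,camera_params(n))
E
```

```text
pics
{'t': 0.0, 'q': array([-8.23895050e-01,  3.59407986e-01,  1.10854804e-02, -3.73631667e-04,
       -1.22410962e+00, -2.88129672e-01]), 'qd': array([-0.00030096,  0.00027867,  0.00119101, -0.00023192,  0.00167238,
       -0.00019544]), 'joint_efforts': array([-1.61707278e-03, -5.82711732e+01,  2.93049073e+01,  6.99695528e+00,
        6.77060147e-03, -2.00475574e-04]), 'eef_pos': array([ 0.29871953, -0.6047835 ,  0.23661639]), 'ee_rot': array([ 3.13992447e+00, -1.28116918e-04, -2.68294818e+00]), 'force': array([-0.39613783,  0.0265638 , -0.05579891]), 'moment': array([-0.00171336,  0.02057071, -0.00492388]), 'width': 0.08791330669021746}
scene {'camera_matrix': array([[435.78258227,   0.        , 321.79499406],
       [  0.        , 435.78258227, 237.88794691],
       [  0.        ,   0.        ,   1.        ]]), 'extrinsics': array([[ 0.76177152,  0.64759439, -0.01804583, -0.48848148],
       [-0.43895502,  0.5364329 ,  0.72080388,  0.19048982],
       [ 0.47646892, -0.54116656,  0.69290412, -1.34299933],
       [ 0.        ,  0.        ,  0.        ,  1.        ]])}
top {'camera_matrix': array([[501.04670247,   0.        , 320.58674404],
       [  0.        , 501.04670247, 239.3046889 ],
       [  0.        ,   0.        ,   1.        ]]), 'extrinsics': array([[ 0.02028826, -0.99960684,  0.01935321, -0.01903298],
       [ 0.98916642,  0.02288375,  0.14500389, -0.63301504],
       [-0.14538975,  0.01620166,  0.98924179, -1.24483109],
       [ 0.        ,  0.        ,  0.        ,  1.        ]])}
```

View pics/scene0.png

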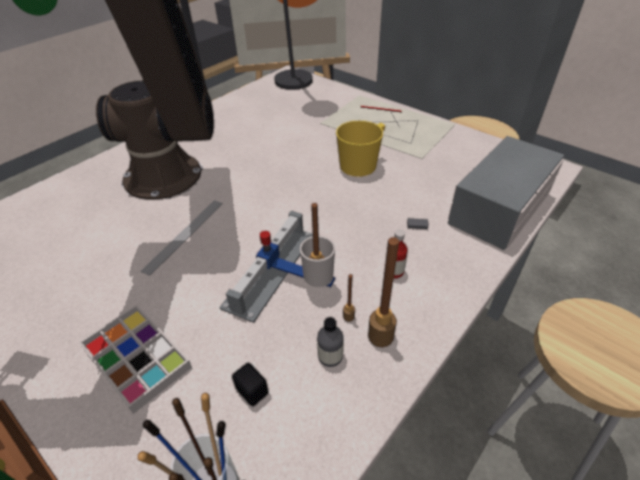

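View pics/top0.png

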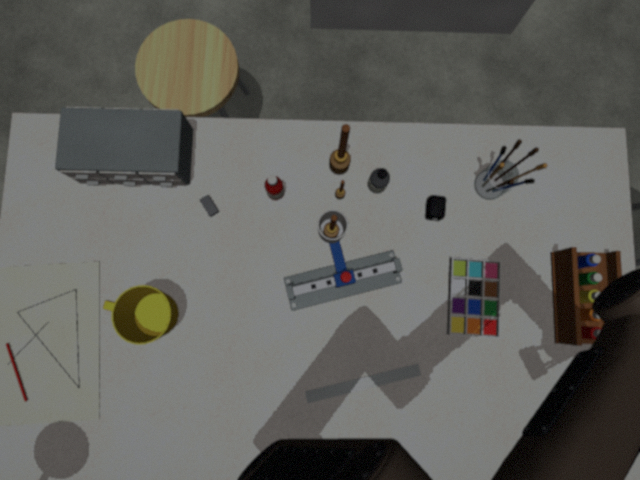

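```bash
cat > h.py <<'E'
from station import *
import cv2,numpy as np
def ray(n,u,v):
    p=camera_params(n);K=p["camera_matrix"];E=p["extrinsics"]
    r=np.array([(u-K[0,2])/K[0,0],-(v-K[1,2])/K[1,1],-1.])
    R=E[:3,:3];t=E[:3,3]
    return -R.T@t,R.T@r
def atz(n,u,v,z):
    o,d=ray(n,u,v);return o+d*(z-o[2])/d[2]
def atd(n,u,v,dep):
    o,d=ray(n,u,v);return o+d*dep
def proj(n,P):
    p=camera_params(n);K=p["camera_matrix"];E=p["extrinsics"]
    c=E[:3,:3]@np.asarray(P)+E[:3,3]
    return K[0,2]+K[0,0]*c[0]/-c[2],K[1,2]-K[1,1]*c[1]/-c[2]
E
python3 - <<'E'
import cv2
a=cv2.imread("pics/top0.png")[120:320,270:430];b=cv2.imread("pics/scene0.png")[190:370,215:425]
cv2.imwrite("pics/tc.png",cv2.resize(a,None,fx=3.75*.8,fy=3.75*.8,interpolation=2));cv2.imwrite("pics/sc.png",cv2.resize(b,None,fx=3,fy=3,interpolation=2))
E
```

```text
(no output)
```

View pics/tc.png

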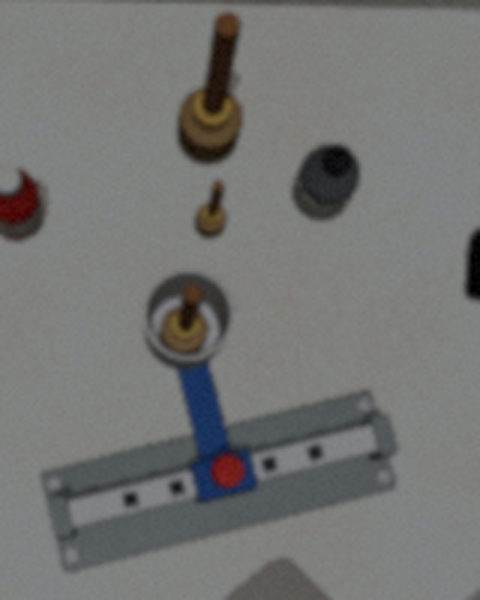

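View pics/sc.png

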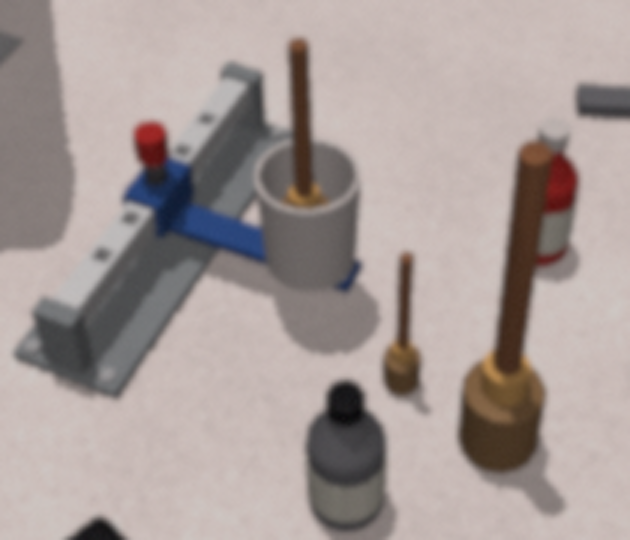

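```bash
python3 - <<'E'
from h import *
def T(n,c,z,off): 
    u,v=off[0]+c[0]/3,off[1]+c[1]/3
    return atz(n,u,v,z).round(4)
o=(270-1/3,120-1/3);s=(215-1/3,190-1/3)
k=T("top",(229,470),.122,o);print("knob",k)
h1=T("top",(131,499),.066,o);h2=T("top",(177,487),.066,o);h3=T("top",(269,464),.066,o);h4=T("top",(316,453),.066,o)
print(h1,h2,h3,h4,(h1+h4)/2,(h2+h3)/2)
d=h1-h4;yaw=np.arctan2(d[1],d[0])-np.pi/2;print("yaw",yaw,np.linalg.norm(d))
print("cup pred",k[:2]+.13*np.array([np.cos(yaw),np.sin(yaw)]))
print("rim",T("top",(188,318),.13,o),"brushtop",T("top",(193,292),.245,o),"ferr",T("top",(183,322),.107,o))
print("scene: knobtop",T("scene",(151,130),.122,s),"brushtop",T("scene",(299,44),.245,s),"ferr",T("scene",(305,190),.107,s),"rim",T("scene",(306,176),.13,s))
print("inkbottle",T("top",(335,160),.12,o),T("top",(327,185),.06,o))
print("red",T("top",(8,180),.13,o),"bigbr",T("top",(227,27),.3,o),T("top",(210,115),.07,o),"small",T("top",(218,187),.1,o))
print(camera_params("wrist"))
E
```

```text
knob [ 0.5337 -0.0669  0.122 ]
[0.5119 0.0108 0.066 ] [ 0.5227 -0.0274  0.066 ] [ 0.5436 -0.1042  0.066 ] [ 0.5537 -0.1437  0.066 ] [ 0.5328  -0.06645  0.066  ] [ 0.53315 -0.0658   0.066  ]
yaw 0.26422454357251635 0.1600546469178574
cup pred [ 0.65918839 -0.0329491 ]
rim [ 0.655  -0.0317  0.13  ] brushtop [ 0.6542 -0.0304  0.245 ] ferr [ 0.6556 -0.0285  0.107 ]
scene: knobtop [ 0.532  -0.0634  0.122 ] brushtop [ 0.6525 -0.0288  0.245 ] ferr [ 0.6512 -0.027   0.107 ] rim [ 0.6579 -0.0327  0.13  ]
inkbottle [ 0.7923 -0.1515  0.12  ] [ 0.787  -0.1529  0.06  ]
red [0.7657 0.1171 0.13  ] bigbr [ 0.8361 -0.0492  0.3   ] [ 0.844 -0.05   0.07 ] small [ 0.7722 -0.0561  0.1   ]
{'camera_matrix': array([[371.64829954,   0.        , 319.97790809],
       [  0.        , 371.64829954, 238.15848277],
       [  0.        ,   0.        ,   1.        ]]), 'hand_eye': array([[-4.72374802e-04,  9.68575157e-01,  2.48720611e-01,
         6.61771989e-02],
       [ 9.99999749e-01,  5.88853358e-04, -3.93912066e-04,
        -2.09051698e-04],
       [-5.27993408e-04,  2.48720363e-01, -9.68575192e-01,
        -1.46616521e-01],
       [ 0.00000000e+00,  0.00000000e+00,  0.00000000e+00,
         1.00000000e+00]])}
```

Emit:
{"op": "play_rows", "data": {"targets": [[0,0,0,0,0,0.05,1],[0,0,-0.02,0.01,0.02,0.035,1],[0,0,-0.02,0.03,0.05,0,1],[0,0,-0.02,0.03,0.05,0,1],[0,0,-0.02,0.03,0.05,0,1],[0,0,-0.02,0.03,0.05,0,1],[0,0,-0.02,0.03,0.05,0,1],[0,0,-0.02,0.03,0.05,0,1],[0,0,-0.02,0.03,0.05,0,1],[0,0,-0.02,0.03,0.05,0,1],[0,0,-0.01,0.03,0.05,0,1],[0,0,0,0,0,0,1]], "grip_force": 20}}

```text
t: 1.6
eef_pos: [0.5826, -0.1173, 0.3176]
ee_rot: [3.131, -0.004, -2.882]
force: [-0.2, -0.5, -0.8]
width: 0.0878
```

Emit:
{"op": "play_rows", "data": {"targets": [[0,0,0,0.03,0.037,0,1],[0,0,0,0.025,0.03,0,1],[0,0,0,0.012,0.015,0,1],[0,0,0,0,0,0,1],[0,0,0,0,0,0,1]]}}

```text
t: 2.22
eef_pos: [0.6493, -0.0351, 0.3163]
ee_rot: [3.131, -0.007, -2.883]
force: [-0.4, -0.2, 0.4]
width: 0.0874
```

```bash
cat > w.py <<'E'
import sys
from h import *
from scipy.spatial.transform import Rotation as Ro
n=sys.argv[1]
s=get_state();print(s["eef_pos"].round(4),s["ee_rot"].round(3),s["force"].round(1))
im,d=grab_frame("wrist");cv2.imwrite(f"pics/w{n}.png",im)
t,_=grab_frame("top");cv2.imwrite(f"pics/t{n}.png",t)
t,_=grab_frame("scene");cv2.imwrite(f"pics/s{n}.png",t)
cv2.imwrite(f"pics/sc{n}.png",cv2.resize(t[130:370,215:425],None,fx=2.5,fy=2.5,interpolation=2))
p=camera_params("wrist");H=p["hand_eye"];K=p["camera_matrix"]
R=Ro.from_euler("xyz",s["ee_rot"]).as_matrix()
def wp(P):
    c=np.linalg.inv(H)@np.append(R.T@(np.asarray(P)-s["eef_pos"]),1);x,y,z=c[0],-c[1],-c[2]
    r=np.hypot(x,y);th=np.arctan2(r,z);return (K[0,2]+K[0,0]*th*x/r, K[1,2]+K[0,0]*th*y/r)
def wat(u,v,z):
    x,y=u-K[0,2],v-K[1,2];r=np.hypot(x,y);th=r/K[0,0]
    dc=np.array([np.sin(th)*x/r,-np.sin(th)*y/r,-np.cos(th)]);dw=R@H[:3,:3]@dc;o=R@H[:3,3]+s["eef_pos"]
    return o+dw*(z-o[2])/dw[2]
for a in sys.argv[2:]:
    u,v,z=map(float,a.split(","));print(a,wat(u,v,z).round(4))
print("brushtop exp",wp((.6535,-.0296,.245)),"knob exp",wp((.533,-.0655,.122)))
E
python3 w.py 1
```

```text
[ 0.6493 -0.0351  0.3163] [ 3.131 -0.007 -2.883] [-0.4 -0.2  0.4]
brushtop exp (np.float64(325.7165398508158), np.float64(263.4625093548685)) knob exp (np.float64(317.99790213498136), np.float64(87.8990526511258))
```

View pics/w1.png

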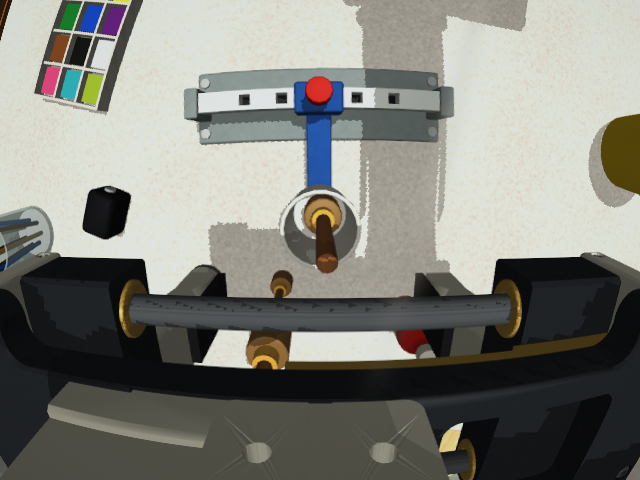

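View pics/sc1.png

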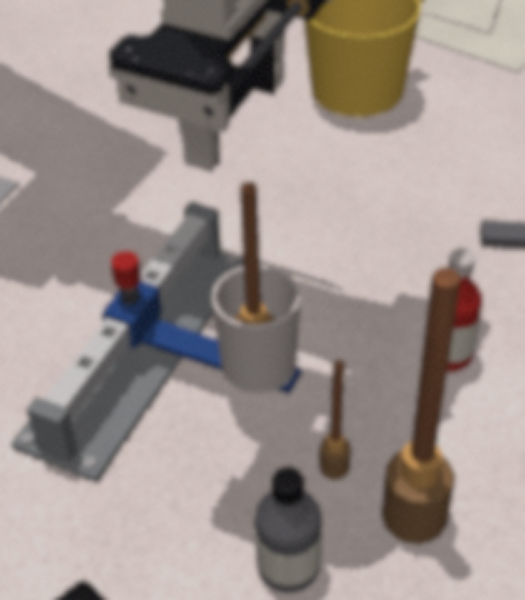

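Emit:
{"op": "play_rows", "data": {"targets": [[0,0,0,0.003,0.004,-0.04,1],[0,0,0,0.001,0.001,-0.04,1],[0,0,0,0,0,-0.025,1],[0,0,0,0,0,0,1]]}}

```text
t: 2.88
eef_pos: [0.6524, -0.0329, 0.2119]
ee_rot: [3.132, -0.002, -2.887]
force: [-0.6, -0.5, 0.6]
width: 0.0878
```

```bash
python3 w.py 2; python3 -c "
from station import *
from scipy.spatial.transform import Rotation as R
import numpy as np
a=R.from_euler('xyz',get_state()['ee_rot']);print((R.from_euler('xyz',[np.pi,0,.264-np.pi])*a.inv()).as_rotvec())"
```

```text
[ 0.6524 -0.0329  0.2119] [ 3.132e+00 -2.000e-03 -2.887e+00] [-0.6 -0.5  0.6]
brushtop exp (np.float64(329.5443177650101), np.float64(345.253987239989)) knob exp (np.float64(316.2647647997409), np.float64(56.243539567963126))
[-0.00970458  0.00129399  0.00837932]
```

View pics/w2.png

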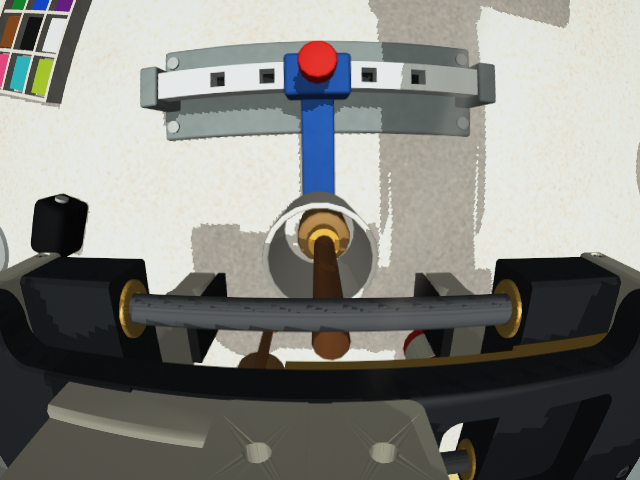

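Emit:
{"op": "play_rows", "data": {"targets": [[-0.01,0.001,0.01,0.001,0.003,-0.008,1],[0,0,0,0,0.001,-0.002,1],[0,0,0,0,0,0,0],[0,0,0,0,0,0,0],[0,0,0,0,0,0,0],[0,0,0,0,0,0,0],[0,0,0,0,0,0,0],[0,0,0,0,0,0,0],[0,0,0,0,0,0,0]], "grip_force": 20}}

```text
t: 4.15
eef_pos: [0.6568, -0.0281, 0.2078]
ee_rot: [-3.14, 0.005, -2.875]
force: [0.4, -0.1, 1.2]
width: 0.023
```

Emit:
{"op": "play_rows", "data": {"targets": [[0,0,0,0,0,0,0],[0,0,0,0,0,0,0],[0,0,0,0,0,0,0]]}}

```text
t: 4.53
eef_pos: [0.6568, -0.0281, 0.2079]
ee_rot: [-3.14, 0.005, -2.875]
force: [0.1, -0.3, 0.7]
width: 0.0131
```

```bash
python3 w.py 3
```

```text
[ 0.6568 -0.0281  0.2079] [-3.14   0.005 -2.875] [ 0.1 -0.3  0.7]
brushtop exp (np.float64(318.3341640588337), np.float64(338.3055073150906)) knob exp (np.float64(314.48399857599674), np.float64(45.410610544419626))
```

View pics/sc3.png

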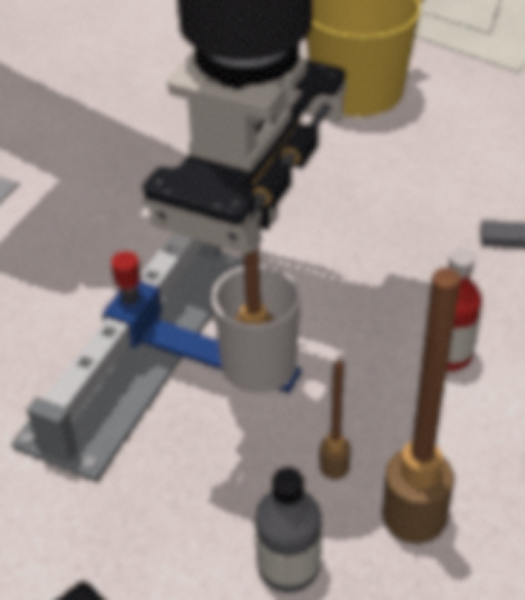

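View pics/w3.png

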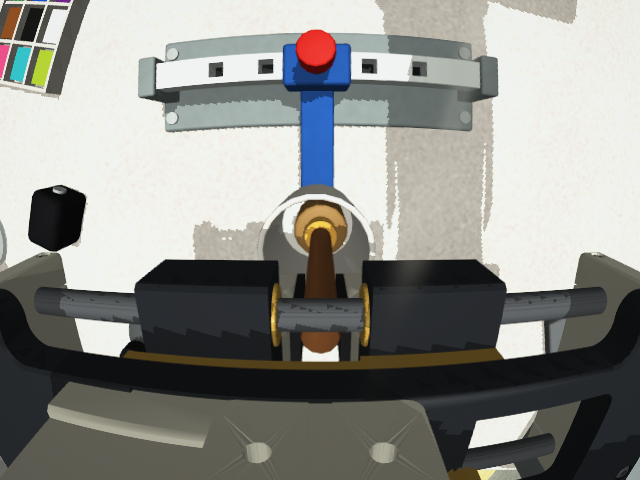

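Emit:
{"op": "play_rows", "data": {"targets": [[0,0,0,0,0,0.015,0],[0,0,0,0,0,0.015,0],[0,0,0,0,0,0.015,0],[0,0,0,0,0,0,0],[0,0,0,0,0,0,0]]}}

```text
t: 5.3
eef_pos: [0.6569, -0.0281, 0.2571]
ee_rot: [-3.14, 0.006, -2.875]
force: [0.5, 1.1, -1.2]
width: 0.0133
```

```bash
python3 w.py 4
```

```text
[ 0.6569 -0.0281  0.2571] [-3.14   0.006 -2.875] [ 0.5  1.1 -1.2]
brushtop exp (np.float64(319.0120792744045), np.float64(284.0507433782406)) knob exp (np.float64(315.5961006554231), np.float64(61.44505659487314))
```

View pics/sc4.png

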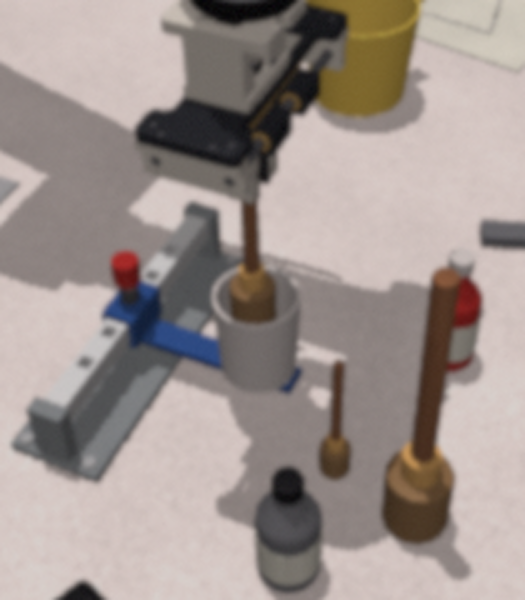

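Emit:
{"op": "play_rows", "data": {"targets": [[0,0,0,0,0,-0.015,0],[0,0,0,0,0,-0.015,0],[0,0,0,0,0,-0.011,0],[0,0,0,0,0,0,0],[0,0,0,0,0,0,0]]}}

```text
t: 6.08
eef_pos: [0.6557, -0.0284, 0.21]
ee_rot: [-3.14, 0.001, -2.875]
force: [0.0, 0.6, -0.5]
width: 0.0136
```

Emit:
{"op": "play_rows", "data": {"targets": [[0,0,0,0,0,-0.002,0],[0,0,0,0,0,-0.001,0],[0,0,0,0,0,0,0]]}}

```text
t: 6.45
eef_pos: [0.6564, -0.0283, 0.2082]
ee_rot: [-3.14, 0.003, -2.875]
force: [1.1, 0.2, -0.4]
width: 0.0138
```

Emit:
{"op": "play_rows", "data": {"targets": [[0,0,0,0,0,-0.002,0],[0,0,0,0,0,0,0]]}}

```text
t: 6.7
eef_pos: [0.6573, -0.0284, 0.2082]
ee_rot: [-3.139, 0.006, -2.874]
force: [0.5, 1.4, -1.6]
width: 0.0139
```

Emit:
{"op": "play_rows", "data": {"targets": [[0,0,0,0,0,-0.003,0],[0,0,0,0,0,0,0],[0,0,0,0,0,0,0]]}}

```text
t: 7.08
eef_pos: [0.6587, -0.0286, 0.2079]
ee_rot: [-3.137, 0.011, -2.874]
force: [0.5, -0.5, 0.5]
width: 0.0137
```

```bash
python3 -c "
from station import *
import numpy as np
for i in range(3):
  s=get_state();print(s['t'],s['eef_pos'],s['force'],s['ee_rot']);grab_frame('top')"
```

```text
7.075 [ 0.65874188 -0.02863752  0.20785823] [ 0.47846566 -0.54132126  0.5365142 ] [-3.13725628  0.01066383 -2.87383068]
7.125 [ 0.65877028 -0.0286095   0.20784522] [ 0.12748069 -0.55079193  0.84830344] [-3.1372265   0.01062268 -2.87376631]
7.175 [ 0.65883856 -0.02864167  0.20788091] [-0.08947507 -0.42981139 -0.05328679] [-3.1371426   0.01068575 -2.87375825]
```

Emit:
{"op": "play_rows", "data": {"targets": [[0,0,0,0,0,0.015,0],[0,-0.004,0,0,0,0.015,0],[0,-0.004,0,-0.001,0,0.011,0],[0,0,0,0,0,0,0],[0,0,0,0,0,0,0]]}}

```text
t: 7.85
eef_pos: [0.6576, -0.0286, 0.2521]
ee_rot: [-3.135, 0.019, -2.874]
force: [-0.7, 0.6, -1.5]
width: 0.0136
```

```bash
python3 w.py 5
```

```text
[ 0.6576 -0.0286  0.2521] [-3.135  0.019 -2.874] [-0.7  0.6 -1.5]
brushtop exp (np.float64(320.5612749082911), np.float64(286.99848904621354)) knob exp (np.float64(317.48914509653054), np.float64(56.73176606652012))
```

View pics/sc5.png

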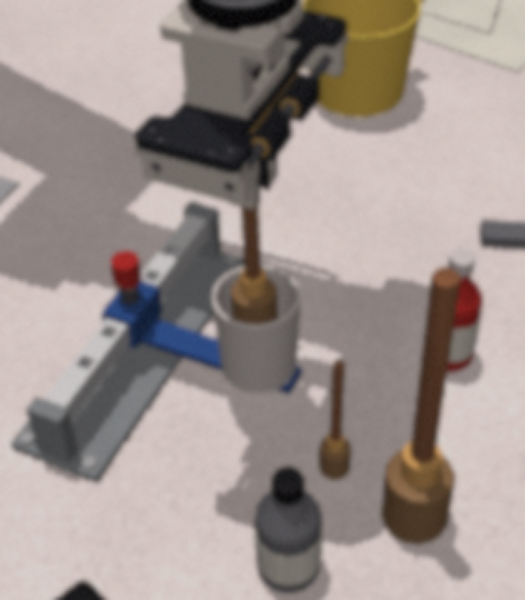

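Emit:
{"op": "play_rows", "data": {"targets": [[0.006,0.015,0,0,0,-0.015,0],[0,0.004,0,0,0,-0.015,0],[0,0,0,0,0,-0.008,0],[0,0,0,0,0,0,0],[0,0,0,0,0,0,0]]}}

```text
t: 8.62
eef_pos: [0.6567, -0.0288, 0.2084]
ee_rot: [3.136, -0.003, -2.874]
force: [0.1, 0.6, -0.5]
width: 0.0137
```

Emit:
{"op": "play_rows", "data": {"targets": [[-0.005,-0.003,0,0,0,-0.002,0],[0,0,0,0,0,-0.001,0],[0,0,0,0,0,0,0]]}}

```text
t: 9.0
eef_pos: [0.6579, -0.0288, 0.2082]
ee_rot: [-3.14, 0.002, -2.874]
force: [1.4, -0.2, -1.5]
width: 0.0136
```

```bash
python3 w.py 6
```

```text
[ 0.6579 -0.0288  0.2082] [-3.140e+00  2.000e-03 -2.874e+00] [ 1.4 -0.2 -1.5]
brushtop exp (np.float64(321.1624036128461), np.float64(335.3579156034221)) knob exp (np.float64(316.4078698859921), np.float64(44.641981753574925))
```

View pics/w6.png

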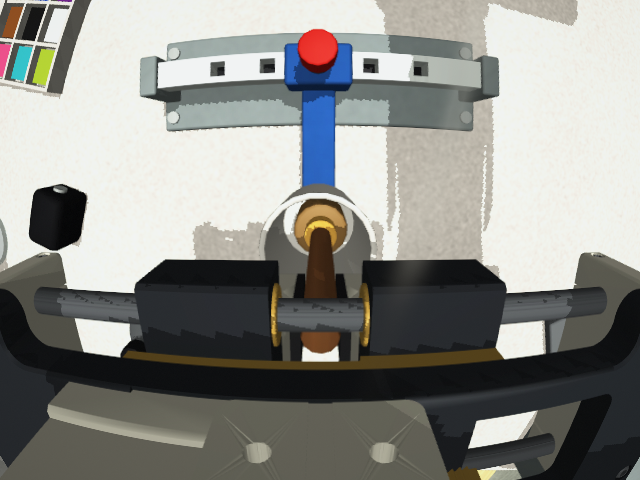

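View pics/sc6.png

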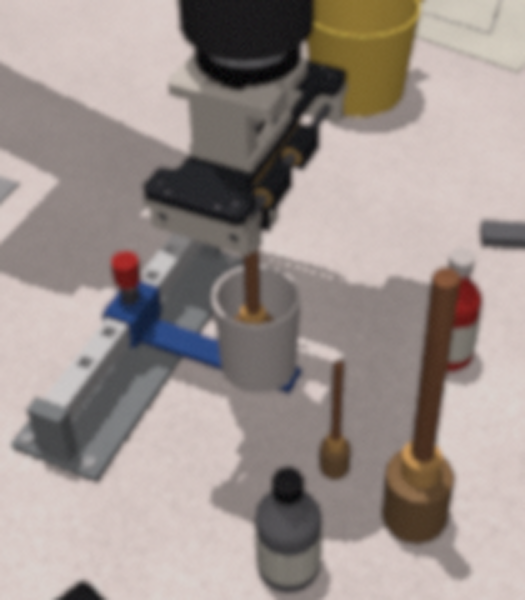

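Emit:
{"op": "play_rows", "data": {"targets": [[0,0,0,0,0,0,1],[0,0,0,0,0,0,1],[0,0,0,0,0,0,1],[0,0,0,0,0,0,1],[0,0,0,0,0,0,1],[0,0,0,0,0,0,1],[0,0,0,0,0,0,1],[0,0,0,0,0,0,1],[0,0,0,0,0,0.02,1],[0,0,0,0,0,0.045,1],[0,0,0,0,0,0.045,1],[0,0,0,0,0,0,1]]}}

```text
t: 10.65
eef_pos: [0.6572, -0.0292, 0.3205]
ee_rot: [-3.139, 0.0, -2.874]
force: [0.2, -0.4, -1.0]
width: 0.0879
```

```bash
python3 w.py 7
```

```text
[ 0.6572 -0.0292  0.3205] [-3.139  0.    -2.874] [ 0.2 -0.4 -1. ]
brushtop exp (np.float64(321.29718823194196), np.float64(246.56272736146067)) knob exp (np.float64(318.0273130542132), np.float64(77.29153933302803))
```

View pics/w7.png

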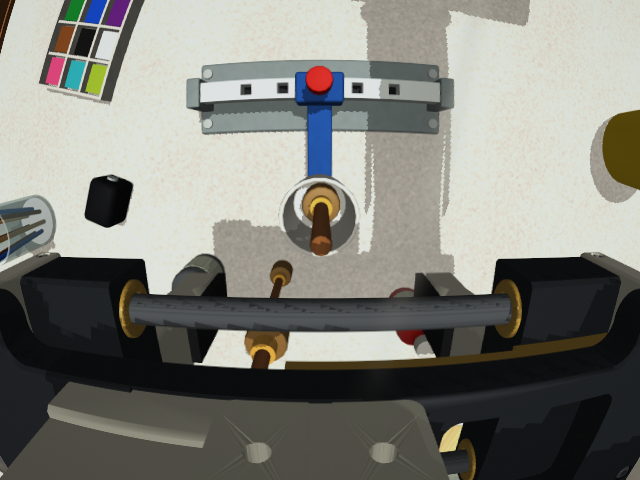

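View pics/sc7.png

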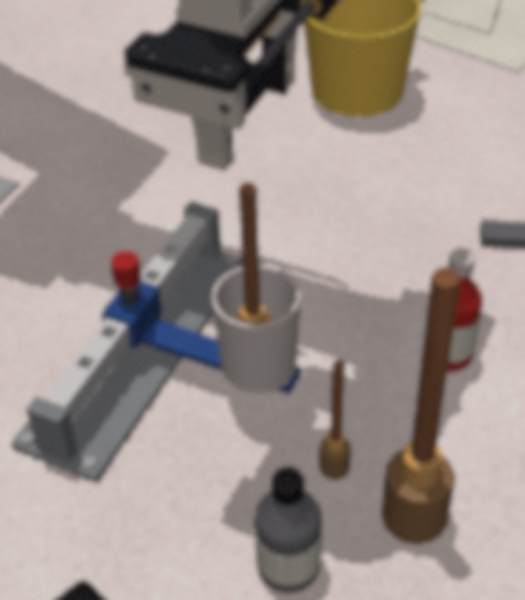

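Emit:
{"op": "play_rows", "data": {"targets": [[0,0,0,-0.04,-0.012,0,1],[0,0,0,-0.04,-0.012,0,1],[0,0,0,-0.037,-0.011,0,1],[0,0,0,0,0,-0.05,1],[0,0,0,0,0,-0.04,1],[0,0,0,0,0,0,1],[0,0,0,0,0,0,1]], "grip_force": 40}}

```text
t: 11.68
eef_pos: [0.5312, -0.0656, 0.2156]
ee_rot: [3.141, -0.02, -2.874]
force: [-0.7, 0.2, 0.6]
width: 0.0879
```

```bash
python3 w.py 8
```

```text
[ 0.5312 -0.0656  0.2156] [ 3.141 -0.02  -2.874] [-0.7  0.2  0.6]
brushtop exp (np.float64(324.7327824909666), np.float64(529.2108431857658)) knob exp (np.float64(319.3760965339721), np.float64(249.79184044606706))
```

View pics/w8.png

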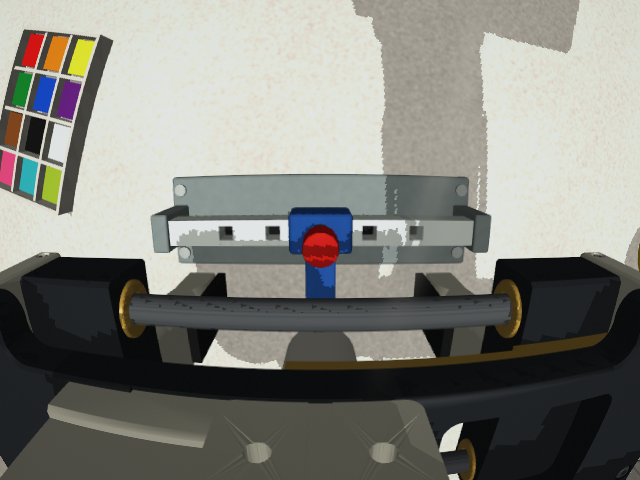

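View pics/sc8.png

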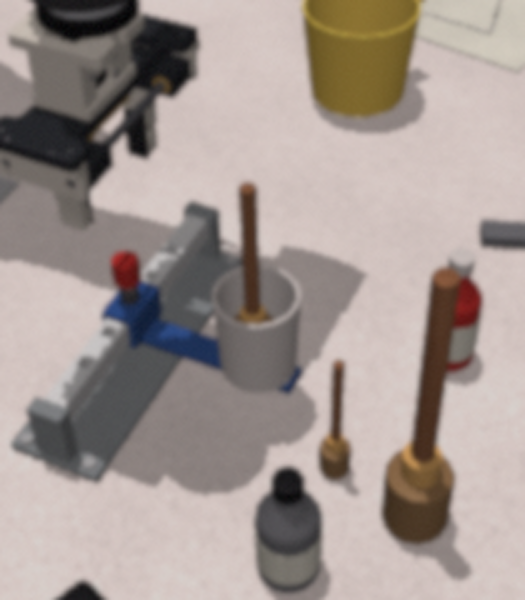

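```bash
python3 - <<'E'
import cv2
cv2.imwrite("pics/w8c.png",cv2.resize(cv2.imread("pics/w8.png")[190:290,260:380],None,fx=5,fy=5,interpolation=2))
E
python3 w.py 9 320,244,.122 320,248,.122
```

```text
[ 0.5316 -0.0654  0.216 ] [ 3.141 -0.018 -2.874] [-0.5  0.4  0.7]
320,244,.122 [ 0.5296 -0.0658  0.122 ]
320,248,.122 [ 0.5323 -0.0651  0.122 ]
brushtop exp (np.float64(324.5271357708093), np.float64(528.1127667599782)) knob exp (np.float64(319.13377863715004), np.float64(248.88133724741525))
```

View pics/w8c.png

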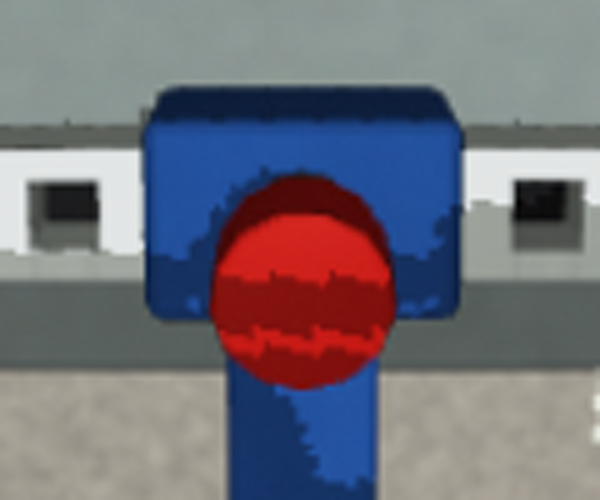

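Emit:
{"op": "play_rows", "data": {"targets": [[0,-0.018,0,0.0015,0,-0.04,1],[0,0,0,0,0,-0.04,1],[0,0,0,0,0,-0.025,1],[0,0,0,0,0,0,1],[0,0,0,0,0,0,1]]}}

```text
t: 12.6
eef_pos: [0.5358, -0.065, 0.1125]
ee_rot: [-3.137, 0.008, -2.874]
force: [0.1, 0.2, -1.1]
width: 0.0877
```

Emit:
{"op": "play_rows", "data": {"targets": [[0,0.006,0,-0.002,0,-0.009,1],[0,0,0,0,0,-0.002,1],[0,0,0,0,0,0,1]]}}

```text
t: 12.98
eef_pos: [0.5352, -0.0647, 0.1034]
ee_rot: [-3.138, 0.006, -2.873]
force: [0.7, -0.1, -0.2]
width: 0.0879
```

```bash
python3 w.py 10
```

```text
[ 0.5352 -0.0647  0.1034] [-3.138  0.006 -2.873] [ 0.7 -0.1 -0.2]
brushtop exp (np.float64(325.71214531222734), np.float64(717.4879658328132)) knob exp (np.float64(319.5374308726612), np.float64(316.93405577977234))
```

View pics/sc10.png

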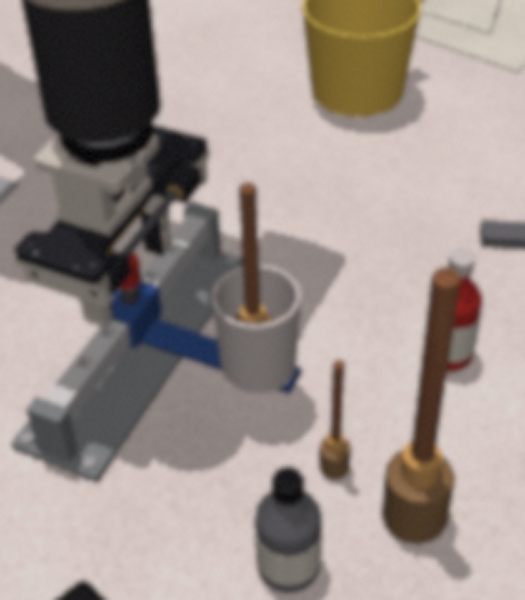

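View pics/w10.png

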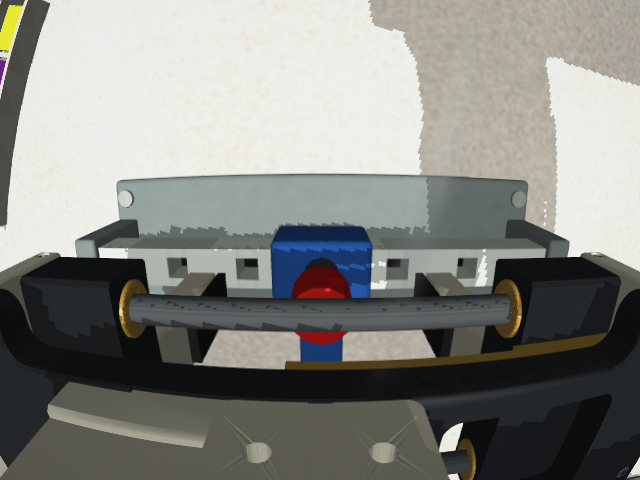

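Emit:
{"op": "play_rows", "data": {"targets": [[0,0,0,-0.001,0,-0.001,0],[0,0,0,0,0,0,0],[0,0,0,0,0,0,0],[0,0,0,0,0,0,0],[0,0,0,0,0,0,0],[0,0,0,0,0,0,0],[0,0,0,0,0,0,0],[0,0,0,0,0,0,0],[0,0,0,0,0,0,0],[0,0,0,0,0,0,0]], "grip_force": 40}}

```text
t: 14.38
eef_pos: [0.5342, -0.0647, 0.1025]
ee_rot: [-3.138, 0.006, -2.873]
force: [0.5, -0.9, 0.6]
width: 0.0246
```

Emit:
{"op": "play_rows", "data": {"targets": [[0,0,0,0,0,0,0],[0,0,0,0,0,0.006,0],[0,0,0,0,0,0.006,0],[0,0,0,0,0,0.004,0],[0,0,0,0,0,0,0],[0,0,0,0,0,0,0]]}}

```text
t: 15.12
eef_pos: [0.5341, -0.0647, 0.1183]
ee_rot: [-3.138, 0.006, -2.874]
force: [2.9, -1.4, -7.1]
width: 0.0256
```

```bash
python3 w.py 11
```

```text
[ 0.5341 -0.0647  0.1183] [-3.138  0.006 -2.874] [ 2.9 -1.4 -7.1]
brushtop exp (np.float64(325.0798600635571), np.float64(688.7522446922983)) knob exp (np.float64(318.9135411631725), np.float64(303.12594253536713))
```

View pics/sc11.png

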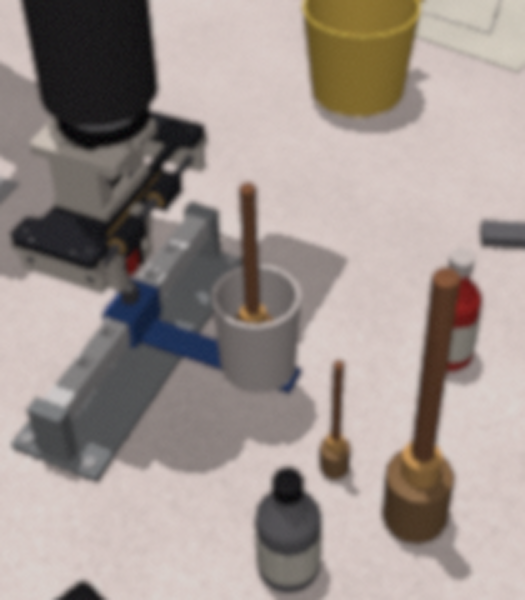

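View pics/w11.png

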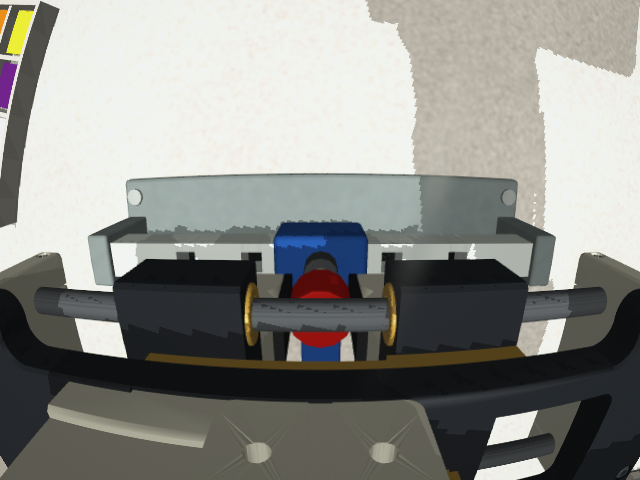

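Emit:
{"op": "play_rows", "data": {"targets": [[0,0,0,0.0015,-0.006,0,0],[0,0,0,0.0015,-0.006,0,0],[0,0,0,0.0015,-0.006,0,0],[0,0,0,0,0,0,0]]}}

```text
t: 15.78
eef_pos: [0.5391, -0.0828, 0.1178]
ee_rot: [-3.14, 0.006, -2.874]
force: [4.0, 0.4, -7.9]
width: 0.0251
```

Emit:
{"op": "play_rows", "data": {"targets": [[0,0,0,0.0015,-0.006,0,0],[0,0,0,0.0015,-0.006,0.0005,0],[0,0,0,0.0015,-0.005,0,0],[0,0,0,0,0,0,0],[0,0,0,0,0,0,0]]}}

```text
t: 16.4
eef_pos: [0.544, -0.1005, 0.1182]
ee_rot: [-3.14, 0.006, -2.875]
force: [3.4, 3.2, -7.8]
width: 0.025
```

```bash
python3 w.py 12; python3 -c "
from h import *
a=cv2.imread('pics/t12.png')[220:320,270:430];cv2.imwrite('pics/t12c.png',cv2.resize(a,None,fx=5,fy=5,interpolation=2))"
```

```text
[ 0.544  -0.1005  0.1182] [-3.14   0.006 -2.875] [ 3.4  3.2 -7.8]
brushtop exp (np.float64(417.0037620584941), np.float64(681.0880614544502)) knob exp (np.float64(405.8847953119112), np.float64(301.99331712614196))
```

View pics/w12.png

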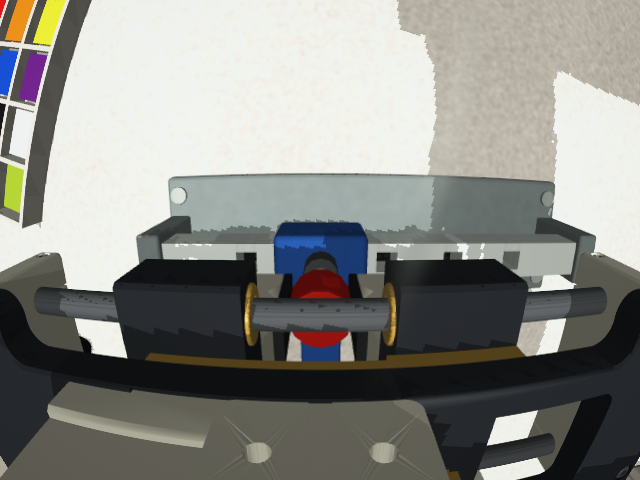

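View pics/sc12.png

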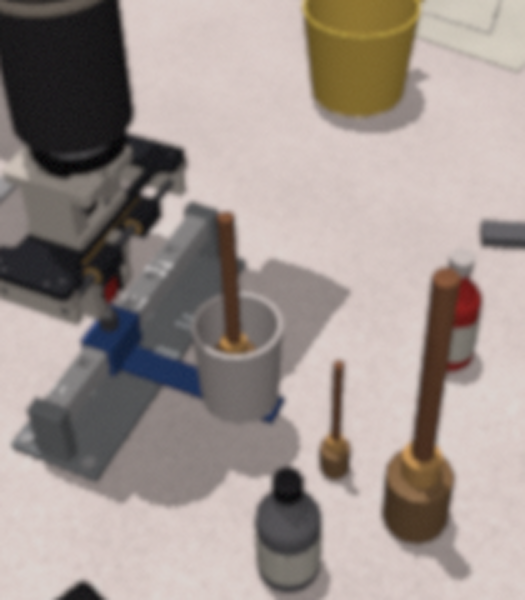

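Emit:
{"op": "play_rows", "data": {"targets": [[0,0,0,0.0005,-0.003,0,0],[0,0,0,0,0,0,0]]}}

```text
t: 16.8
eef_pos: [0.5447, -0.1033, 0.1184]
ee_rot: [-3.14, 0.007, -2.874]
force: [3.8, -1.6, -9.0]
width: 0.0253
```

Emit:
{"op": "play_rows", "data": {"targets": [[0,0,0,0,0,-0.004,0],[0,0,0,0,0,-0.004,0],[0,0,0,0,0,0,0]]}}

```text
t: 17.18
eef_pos: [0.5448, -0.1034, 0.1104]
ee_rot: [-3.139, 0.007, -2.874]
force: [2.8, 2.1, -4.0]
width: 0.0257
```

Emit:
{"op": "play_rows", "data": {"targets": [[0,0,0,0,0,-0.004,0],[0,0,0,0,0,-0.004,0],[0,0,0,0,0,0,0],[0,0,0,0,0,0,0]]}}

```text
t: 17.68
eef_pos: [0.5448, -0.1034, 0.1028]
ee_rot: [-3.139, 0.007, -2.873]
force: [0.2, 2.7, -1.0]
width: 0.0252
```

Emit:
{"op": "play_rows", "data": {"targets": [[0,0,0,0,0,-0.003,0],[0,0,0,0,0,-0.003,0],[0,0,0,0,0,0,0],[0,0,0,0,0,0,0]]}}

```text
t: 18.18
eef_pos: [0.5449, -0.1039, 0.098]
ee_rot: [-3.138, 0.008, -2.872]
force: [0.2, 2.4, 1.2]
width: 0.0251
```

Emit:
{"op": "play_rows", "data": {"targets": [[0,0,0,0,0,-0.002,0],[0,0,0,0,0,0,0],[0,0,0,0,0,0,0]]}}

```text
t: 18.55
eef_pos: [0.5452, -0.1047, 0.0981]
ee_rot: [-3.136, 0.009, -2.872]
force: [-0.3, 2.7, 2.4]
width: 0.0255
```

Emit:
{"op": "play_rows", "data": {"targets": [[0,0,0,0,0,-0.004,0],[0,0,0,0,0,0,0]]}}

```text
t: 18.8
eef_pos: [0.5454, -0.1049, 0.0979]
ee_rot: [-3.135, 0.01, -2.87]
force: [-0.9, 2.6, -1.0]
width: 0.0251
```

Emit:
{"op": "play_rows", "data": {"targets": [[0,0,0,0,0,-0.006,0],[0,0,0,0,0,-0.006,0]]}}

```text
t: 19.05
eef_pos: [0.5474, -0.1047, 0.0941]
ee_rot: [-3.132, 0.015, -2.866]
force: [-17.9, 10.9, 46.3]
width: 0.0254
```

```bash
python3 w.py 13;python3 -c "
from station import *
for i in range(4):
  s=get_state();print(s['eef_pos'].round(4),s['force'].round(1),s['ee_rot'].round(3));grab_frame('top')"
```

```text
[ 0.5474 -0.1047  0.0941] [-3.132  0.015 -2.866] [-17.9  10.9  46.3]
brushtop exp (np.float64(430.4305924155176), np.float64(723.8534407640434)) knob exp (np.float64(432.4972742912295), np.float64(324.8244522295445))
[ 0.5475 -0.1047  0.0939] [-15.1   8.9  43. ] [-3.132  0.015 -2.866]
[ 0.5475 -0.1047  0.0939] [-15.4  10.1  43. ] [-3.132  0.015 -2.866]
[ 0.5475 -0.1047  0.0939] [-15.8   9.6  42.9] [-3.132  0.015 -2.866]
[ 0.5475 -0.1047  0.0939] [-15.2   8.8  42.7] [-3.132  0.015 -2.866]
```

View pics/w13.png

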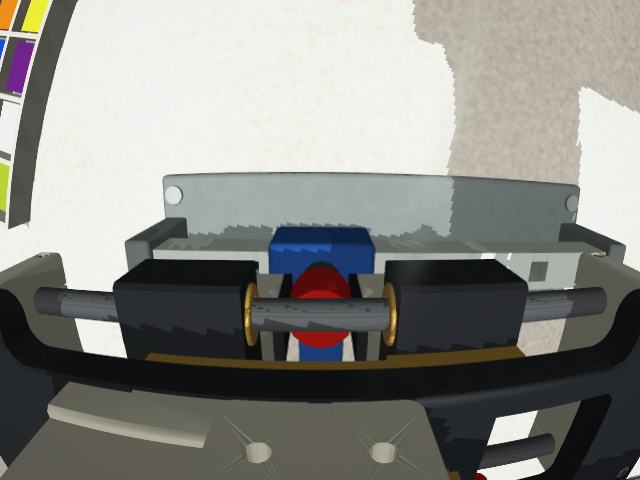

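View pics/sc13.png

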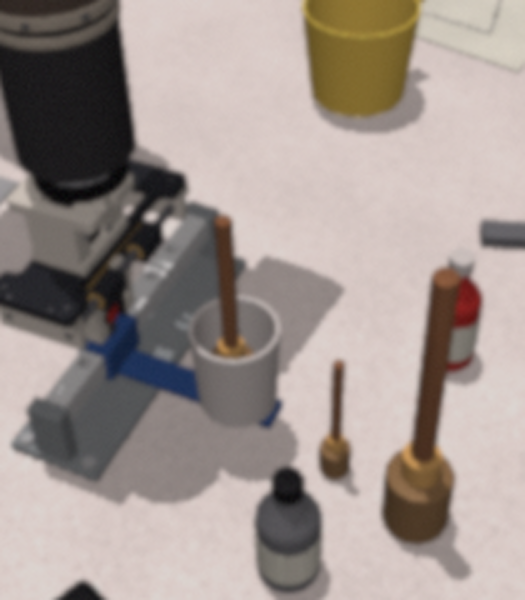

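Emit:
{"op": "play_rows", "data": {"targets": [[0,0,0,0,0,-0.002,0]]}}

```text
t: 19.52
eef_pos: [0.5474, -0.1045, 0.0942]
ee_rot: [-3.131, 0.016, -2.865]
force: [-8.4, 3.8, 14.9]
width: 0.0251
```

```bash
python3 -c "
from station import *
for i in range(4):
  s=get_state();print(s['eef_pos'].round(4),s['force'].round(1),s['ee_rot'].round(3));grab_frame('top')"
```

```text
[ 0.5474 -0.1045  0.0942] [-8.4  3.8 14.9] [-3.131  0.016 -2.865]
[ 0.5474 -0.1046  0.0941] [-11.9   6.6  26.4] [-3.131  0.016 -2.865]
[ 0.5474 -0.1046  0.0941] [-11.5   6.7  27.6] [-3.131  0.016 -2.865]
[ 0.5474 -0.1045  0.0941] [-10.9   6.4  27.2] [-3.131  0.016 -2.865]
```

Emit:
{"op": "play_rows", "data": {"targets": [[0,0,0,-0.0005,0,-0.0005,0]]}}

```text
t: 19.85
eef_pos: [0.5472, -0.1044, 0.0944]
ee_rot: [-3.131, 0.017, -2.865]
force: [1.3, 2.0, -0.6]
width: 0.0251
```

```bash
python3 -c "
from station import *
for i in range(6):
  s=get_state();print(s['eef_pos'].round(4),s['force'].round(1),s['ee_rot'].round(3),s['width']);grab_frame('top')"; python3 w.py 14; python3 -c "
from h import *
a=cv2.imread('pics/t14.png')[180:320,270:430];cv2.imwrite('pics/t14c.png',cv2.resize(a,None,fx=4,fy=4,interpolation=2))
a=cv2.imread('pics/s14.png')[210:330,215:335];cv2.imwrite('pics/s14c.png',cv2.resize(a,None,fx=5,fy=5,interpolation=2))"
```

```text
[ 0.5472 -0.1044  0.0944] [ 1.3  2.  -0.6] [-3.131  0.017 -2.865] 0.025106393304311428
[ 0.5473 -0.1044  0.0943] [-3.6  4.1 12.6] [-3.131  0.017 -2.865] 0.02522296464665626
[ 0.5473 -0.1044  0.0943] [-4.5  4.2 11.4] [-3.131  0.017 -2.865] 0.025223089189607837
[ 0.5473 -0.1044  0.0943] [-3.7  3.9 11.4] [-3.131  0.017 -2.865] 0.024886631171463093
[ 0.5473 -0.1044  0.0943] [-3.1  4.6 12.3] [-3.131  0.017 -2.865] 0.02549169957495108
[ 0.5473 -0.1044  0.0943] [-3.8  4.3 12.9] [-3.131  0.017 -2.865] 0.02527680369332473
[ 0.5473 -0.1044  0.0943] [-3.131  0.017 -2.865] [-4.7  3.5 12.6]
brushtop exp (np.float64(428.475886115167), np.float64(723.4212849966478)) knob exp (np.float64(431.2903967480831), np.float64(324.9340687471272))
```

View pics/s14c.png

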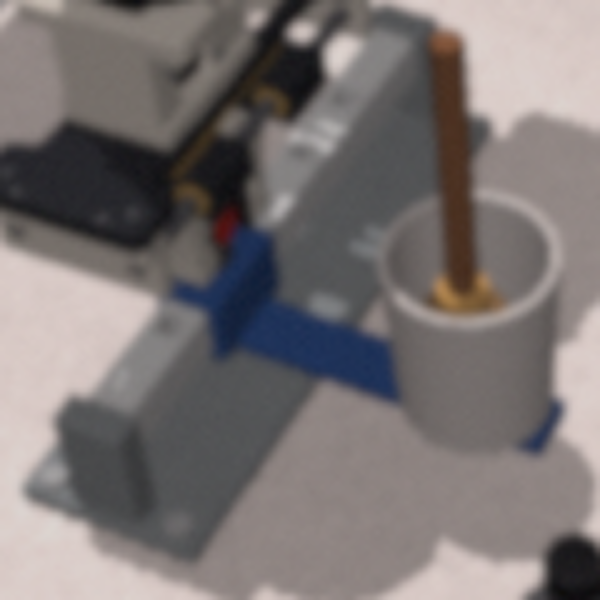

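View pics/w14.png

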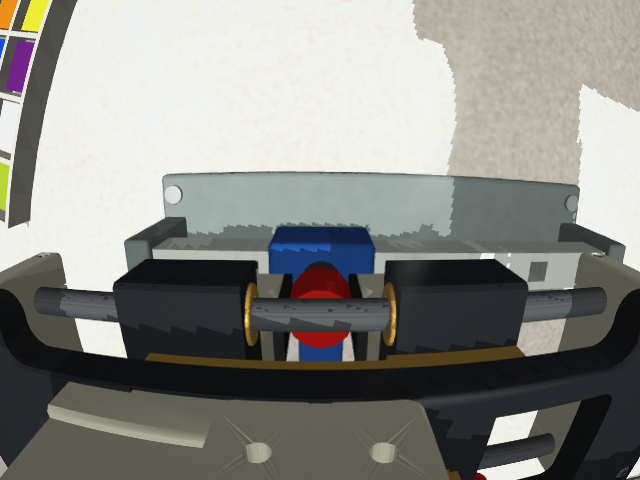

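View pics/t14c.png

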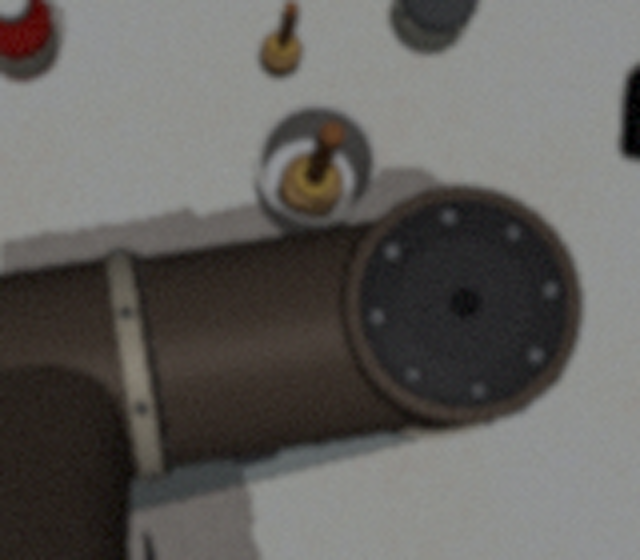

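```bash
python3 -c "
from station import *
print(job_done());s=get_state();print(s['t'],s['eef_pos'],s['force'],s['width'])"
```

```text
the job is handed in; nothing more can be done
None
the job is handed in; nothing more can be done
```

The job is done and handed in at about 20 s of the 48 s allowed.

- **Brush:** I worked the middle-sized brush, the one in the cup, up and down twice. The lifts were about 49 mm and 44 mm against the half depth of 42.5 mm. It went back to its starting height both times and is standing in the cup.
- **Slide:** I pulled the red knob up about 16 mm, where the spring read about 8 N. I then slid the section about 40 mm towards the palette.
- **Pin:** The spring pull fell steadily as I lowered the knob (about 8, then 4, then 1 N), so the pin dropped into the hole rather than resting on the rail.
- **Final state:** The gripper is still holding the knob (opening about 25 mm), pressed against its stop with a steady 12 N or so. The camera shows the brush upright in the cup; the bottles and other brushes near the cup look unmoved. I did not check the palette, tub and eraser separately.

**Not as intended:**
- **Overpress:** One press at the end briefly reached about 46 N on the wrist, taken through the fingertips and well under the 120 N limit. The fingers probably slipped down the knob by about 3 mm. I eased the push back to 12 N afterwards.
- **Knob not seen home:** The gripper hides the knob's final height, so "fully home" rests on the force and travel readings rather than a picture.

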